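# Load and pin the flask clamshell jig, and hold it shut

### The job

Complete the row in the clamshell jig: lay the loose black flask flat in the empty lane, level with the other two and with its cap towards the pin post like theirs, and let go of it. Then swing the hinged frame down onto the flasks, take the steel pin from its stand and push it upright through the frame's hole into the post until its collar presses the frame fully shut against the springs. Finish while holding: keep your grip on the pin and keep pressing so the jig stays shut, and leave the other things on the table where they are.

Things in the scene. Friction and masses are not known exactly. Their poses are not given: they have to be found in the camera images.
- jig: Clamshell jig, fixed: dark steel base plate 190 x 150 mm, 10 thick. Origin at table height under the middle of its bed; x from the hinge (robot's side) to the pin post (far side), y along the row of lanes, z up. Pin post 26 x 30 mm (bright aluminium), 46 tall, at x = +82 mm, y = 0; two hinge posts 54 tall at x = -76, y = +-68 mm.
- bed (a joint): Height of the jig's white sprung bed: 0 = up, -0.005 with the frame shut on the flasks. Bed 74 (jig x) x 132 (y) mm, upper face 22 mm above the table when up. Three lanes side by side, each 40 mm wide between 3 mm ribs standing 6 mm above the bed, open at both x ends; centres at jig y = -43, 0, +43 mm.
- top_frame (a joint): Angle of the jig's upper half, an open aluminium frame 144 mm wide, 6 thick, 174 from hinge axis to free edge. 0 = fully shut (upper face 53 mm above the table), pi/2 = upright; starts leaning back to the robot, 1.65 to 1.9. Stiff hinge: stays where left (about 2 N at the edge moves it). Rests at about 0.07 on the flasks; about 7 N down at the tab shuts it; let go, it springs back.
- hinge_axis (a point): Middle of the hinge axis, 50 mm above the table at jig x = -76 mm. The axis runs along the jig's y; axes as the jig's.
- frame_hole (a point): Mouth of the 14 mm hole in the frame's 44 mm wide end tab, on the outer face (upper when shut), 158 mm from the hinge axis; turns with the frame. Inward of the tab is a cross bar, 20 mm wide, centred 132 mm from the hinge axis: a good place to push down.
- post_hole (a point): Centre of the mouth of the 13 mm round hole in the top of the jig's pin post, 46 mm above the table; the hole goes 38 mm down. The frame's hole comes right above it when the frame is shut (within 0.7 mm when it is 0.07 rad ajar).
- flask_c: The flat black flask that still lies on the table: body 44 mm long, 34 wide, 24 thick, with an 18 mm round cap, 62 mm long over all. It lies on its broad side. Origin midway between the two ends (over all) on its underside; x along the flask towards the cap, z up. 70 g or so. Gripped by its two ends (62 mm) it goes between its neighbours.
- cap_c (a point): Centre of the end face of flask_c's cap, 31 mm along its x, 12 mm above its underside.
- flask_a: Same flask, already lying in a lane of the bed, cap towards the pin post. Origin and axes as flask_c.
- cap_a (a point): Centre of the end of flask_a's cap.
- flask_b: Same flask, already lying in another lane, cap towards the pin post. Origin and axes as flask_c.
- cap_b (a point): Centre of the end of flask_b's cap.
- empty_lane: Thin slip of paper, 56 x 30 mm, no thickness to speak of, lying in the one empty lane of the bed; origin at its centre, 22 mm above the table, axes as the jig's. It does not move and touches nothing.
- pin: Steel pin standing upright in its stand: shank 10 mm diameter, 38 mm long with a 4 mm tapered tip; above it a collar 24 mm diameter, 5 mm thick; above that a round knurled grip 18 mm diameter, 36 mm tall. 79 mm over all, about 110 g. Origin at the centre of its tip, z up along it; collar's underside at z = 38 mm, grip from 43 to 79 mm.
- pin_stand: Wooden block 60 x 60 mm, 44 mm tall, fixed, with the hole the pin stands in at its centre (the collar rests on its top, the pin's tip is 6 mm above the table). Origin at the centre of its underside.
- mug_1: Bystander: white mug, 82 mm across, 95 mm tall. Origin at its underside.
- mug_2: Bystander: white mug, same.
- spare_1: Bystander: black flask standing upright, 34 x 24 mm, 62 mm tall. Origin at its underside.
- spare_2: Bystander: another standing flask.
- spare_3: Bystander: another standing flask.
- tape_roll: Bystander: cardboard tape core lying flat, 100 mm across, 24 mm tall. Origin at its underside.
- solvent: Bystander: white bottle, 50 mm across, 110 mm tall. Origin at its underside.

How it is judged:
By the outcome, as a careful person would: the job done as asked, in the order asked, and still so for the second after the job is handed in, while the arm keeps its last pose, push and grip.
It also fails if it takes over 72 s, if anything falls off the work surface, if the arm or the gripper's body presses on something with over 40 N, if the wrist force passes 120 N, or if a joint passes its speed limit or range.

### The arm

A 6-joint arm with a two-finger parallel gripper is mounted at the origin on the work surface. World frame = base frame: x ahead of the robot, y to its left, z up, the work surface at z = 0. Lengths are in m, angles in degrees, forces in N, time in s.
With the tool pointing down it reaches from about 0.325 to 0.775 m from the base axis. Payload 5.5 kg.
Tool frame: the origin (TCP) lies at the centre of the arm's flange, where the gripper is bolted on; the fingertips stand 182 mm ahead of it and the grasp point (between the pads) lies 163 mm ahead of it; z points along the fingers, y is the line along which they close (so a half turn about z gives the same grasp; the last joint's range is limited). The gripper opens to 88 mm and grips with 3 to 60 N. Pads are 20 mm wide; open, the fingers measure 115 mm over their backs; the gripper's body (75 mm by 178 mm) begins 61 mm behind the grasp point.
Start: joints at [-70.629, 5.22, 70.514, -0, 104.267, -3.249], TCP at [0.231, -0.554, 0.405] pointing down, gripper open.
Joint ranges: [-164.24, 164.24], [-49.07, 125.15], [9.68, 141.18], [-86.29, 266.29], [3.28, 154.24], [-151.56, 151.56]. Speed limits (degrees/s): [147.25, 147.25, 172.46, 180, 180, 180].

### API

Orientations are given as [roll, pitch, yaw] about the fixed x, y, z axes, in that order (R = Rz(yaw) Ry(pitch) Rx(roll)).
In Python, from station import r gives the robot as it stands. The module is installed in compiled form; this text tells all that it offers. Calls block until the motion is done:
- r.reach(position, orientation): joint-space move of the TCP to a pose.
- r.servo_line(position, rotation=None, speed=0.15): straight line of the TCP; rotation=None keeps the orientation; speed is the mean speed in m/s.
- r.move_joints(angles): joint-space move.
- r.let_go() and r.grab(squeeze=None): open the fingers fully, or close them until they stop; squeeze is the grip in N (None keeps the last).
- r.wait(seconds).
- r.inverse_kinematics(position, orientation): joint angles nearest the present ones, or None.
- r.sense(): the state.
- r.snapshot(name): name is "side" or "top" or "wrist"; returns a dict with "frame" (480x640x3 uint8, red, green, blue), "fx", "fy", "cx", "cy" (pixels), "R" (3x3) and "t" (3): a world point X has camera coordinates R X + t. Camera axes: x right, y down, z forward; pixel columns grow to the right and rows downward; lengths in m; the calibration is good to about 2 mm. The wrist camera is an equidistant fisheye: a pixel r from the principal point sees the ray r / f radians off the axis. A picture is of the moment at which its call begins. There is no depth.
A pose or a line that the arm cannot do raises r.IKError and nothing moves.
- r.hand_in(): hands the job in; it is judged then, once.
The state is a dict: "clock": time; "joints": joint angles; "joint_vel": joint speeds; "joint_torque": joint torques, N m; "tcp_pos": TCP position; "orientation": TCP orientation; "contact_force": force on the tool from outside, world axes, zero at the start; "torque": the same for the moment, N m; "opening": finger opening in m; "gripper_force": force on a finger pad.
Only numpy, scipy, OpenCV 4.12 (cv2) and the standard library are available. Lean on these libraries where they do the work, as an engineer would, in place of code of your own. Each camera call takes 0.05 s, during which the arm holds its last target. There are 200 camera calls.

## Working session

There is one attempt and no reset: what is moved stays moved. The work goes in short steps, each a Python script; the robot and the scene stay as the last script left them, time stands still between calls to the robot, and variables do not carry over. Pictures are saved under pics/ and viewed, at most 10 in all, crops included, and the job is handed in when it is done.

```bash
mkdir -p pics; ls
python3 - <<'E'
from station import r
import cv2
for n in("top","side"):
    s=r.snapshot(n); cv2.imwrite(f"pics/{n}0.png",s["frame"][:,:,::-1])
    print(n,s["fx"],s["fy"],s["cx"],s["cy"],s["R"],s["t"])
print(r.sense())
E
```

```text
pics
top 499.1343014742576 499.1343014742576 331.40234959669004 237.63601898433825 [[-0.00908404 -0.99992489  0.0082276 ]
 [-0.99079678  0.00788925 -0.13512773]
 [ 0.13505267 -0.00937938 -0.99079403]] [-0.01576196  0.5254263   1.09594698]
side 511.88131159195166 511.88131159195166 318.5145774071911 242.1968807687812 [[ 0.99024355 -0.13836467 -0.01652068]
 [-0.11431945 -0.73886612 -0.66408427]
 [ 0.07967923  0.6594938  -0.74747518]] [-0.52733947  0.10364984  1.10622244]
{'clock': 0.1, 'joints': array([-7.06270893e+01,  5.25883599e+00,  7.05738372e+01,  1.21839433e-03,
        1.04267062e+02, -3.24817551e+00]), 'joint_vel': array([-0.10643094, -0.04784457, -0.06169709, -0.06198526,  0.00222251,
        0.03164482]), 'joint_torque': array([ 2.96798280e-03, -4.47858238e+01, -4.07570028e+01,  7.01529114e-02,
        2.84749805e-02, -1.37634042e-04]), 'tcp_pos': array([ 0.23080519, -0.55388926,  0.40363051]), 'orientation': array([-1.79900492e+02, -6.83051869e-03,  2.26213795e+01]), 'contact_force': array([ 0.37463411, -0.08869796,  0.32010931]), 'torque': array([ 0.00118555,  0.00145156, -0.01021162]), 'gripper_force': 0.0, 'opening': 0.08790452584727092}
```

View pics/top0.png

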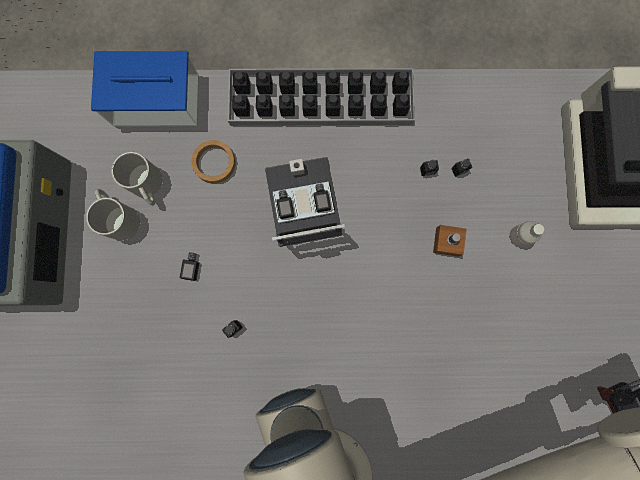

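View pics/side0.png

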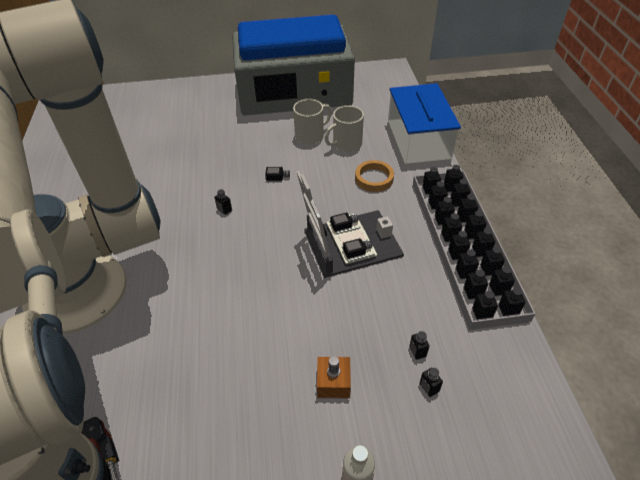

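The top view shows the jig with its post at about (297,166), its middle lane empty and its frame upright at about (308,233). The loose flask is at (190,267) with its cap up-image, and the pin is at (454,239) in its stand. The side view agrees. Next I'll enlarge crops to measure from.

```bash
cat > h.py <<'E'
import numpy as np,cv2
from station import r
def ray(s,u,v):
    d=s["R"].T@np.array([(u-s["cx"])/s["fx"],(v-s["cy"])/s["fy"],1]); return -s["R"].T@s["t"],d
def at(s,u,v,z):
    o,d=ray(s,u,v); return o+d*(z-o[2])/d[2]
def proj(s,X):
    c=s["R"]@np.asarray(X)+s["t"]; return s["fx"]*c[0]/c[2]+s["cx"],s["fy"]*c[1]/c[2]+s["cy"]
E
python3 - <<'E'
import cv2,numpy as np
i=cv2.imread("pics/top0.png")
def crop(x,y,w,h,k):
    c=cv2.resize(i[y:y+h,x:x+w],None,fx=k,fy=k,interpolation=cv2.INTER_CUBIC)
    for a in range(0,w,10): cv2.line(c,(a*k,0),(a*k,6 if a%50 else 14),(0,0,255),1); cv2.putText(c,str(x+a),(a*k,20),0,.3,(0,0,255))
    for a in range(0,h,10): cv2.line(c,(0,a*k),(6,a*k),(0,0,255),1); cv2.putText(c,str(y+a),(6,a*k+4),0,.3,(0,0,255))
    return c
A=crop(260,150,100,110,5) #500x550
B=crop(170,245,50,45,6); C=crop(430,220,50,45,6) #300x270
o=np.zeros((550,800,3),np.uint8); o[:,:500]=A; o[:270,500:]=B; o[275:545,500:]=C
cv2.imwrite("pics/z1.png",o)
E
```

```text
(no output)
```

View pics/z1.png

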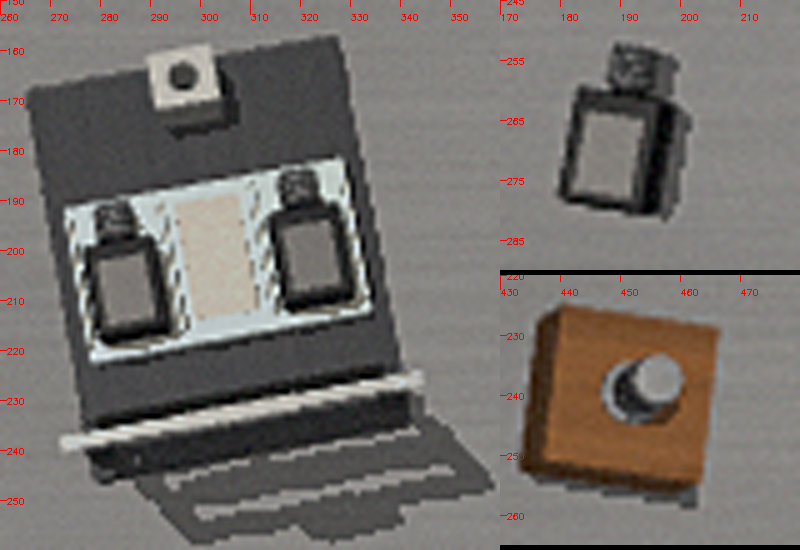

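The crops give these top-image pixels:
- Post hole: (296.8,165.0)
- Paper centre: (303.4,201)
- Flask body-top centre: (188.2,270)
- Pin grip top: (456,238)

Next I'll convert these to world positions.

Run:
```python
from h import *
np.set_printoptions(precision=4,suppress=True)
s=r.snapshot("top")
P=lambda x,y,z:at(s,260+x/5,150+y/5,z)
F=lambda x,y,z:at(s,170+(x-500)/6,245+y/6,z)
G=lambda x,y,z:at(s,430+(x-500)/6,220+(y-275)/6,z)
ph=P(184,75,.046); pc=P(217,255,.022); print("post",ph,"paper",pc,"d",np.linalg.norm((ph-pc)[:2]),"yaw",np.degrees(np.arctan2(*(ph-pc)[1::-1])))
a=P(27,88,.01);b=P(337,37,.01);d=a-b;print("plate",a,b,np.linalg.norm(d),np.degrees(np.arctan2(-d[0],d[1])), 'mid',(a+b)/2)
for n,q in (("a",(98,250,160,238,178,332,103,343)),):pass
c=[F(*p,.024) for p in((580,88),(658,97),(640,213),(558,203))]
ax=(c[0]+c[1]-c[2]-c[3])/2; L=np.linalg.norm(ax);m=sum(c)/4;print("flask body",m,"L",L,"W",np.linalg.norm(c[0]-c[1]),"yaw",np.degrees(np.arctan2(ax[1],ax[0])),"origin",m+9e-3*ax/L)
print("capend",F(637,46,.015))
print("pin top",G(658,378,.085))
st=[G(*p,.044) for p in((560,307),(720,328),(703,487),(538,468))];print("stand",sum(st)/4,[np.linalg.norm(st[i]-st[i-1]) for i in range(4)], st[1]-st[0])
print("bar top(frame edge)",P(65,442,.22),P(420,378,.22))
w=r.snapshot("wrist");print(w["fx"],w["cx"],w["cy"],-w["R"].T@w["t"],w["R"])
```

```text
post [0.6924 0.0576 0.046 ] paper [0.6133 0.0437 0.022 ] d 0.0802913428190026 yaw 9.937558617687632
plate [0.697  0.1339 0.01  ] [ 0.7209 -0.0127  0.01  ] 0.14856369850302045 9.255430391011837 mid [0.7089 0.0606 0.01  ]
flask body [0.4554 0.3048 0.024 ] L 0.04402262159793668 W 0.029786475231991728 yaw -8.152527644145476 origin [0.4643 0.3035 0.024 ]
capend [0.4958 0.2978 0.015 ]
pin top [ 0.5174 -0.2912  0.085 ]
stand [ 0.5158 -0.2912  0.044 ] [np.float64(0.061853401610104906), np.float64(0.060691787297777945), np.float64(0.0607983091176135), np.float64(0.062040593305800563)] [-0.0085 -0.0601  0.    ]
bar top(frame edge) [0.4996 0.092  0.22  ] [ 0.5231 -0.0427  0.22  ]
371.64829954431775 319.4409824476848 234.42790445299286 [ 0.305  -0.5229  0.383 ] [[ 0.3846 -0.9231 -0.0018]
 [-0.883  -0.3685  0.2908]
 [-0.2691 -0.1102 -0.9568]]
```

```bash
cat >> h.py <<'E'
def wray(s,u,v):
    a,b=u-s["cx"],v-s["cy"]; q=np.hypot(a,b); th=q/s["fx"]
    d=np.array([np.sin(th)*a/q,np.sin(th)*b/q,np.cos(th)]); return -s["R"].T@s["t"],s["R"].T@d
def wat(s,u,v,z):
    o,d=wray(s,u,v); return o+d*(z-o[2])/d[2]
def wproj(s,X):
    c=s["R"]@np.asarray(X)+s["t"]; q=np.hypot(c[0],c[1]); th=np.arctan2(q,c[2])
    return s["cx"]+s["fx"]*th*c[0]/q, s["cy"]+s["fy"]*th*c[1]/q
def shot(name,f):
    import pickle
    s=r.snapshot(name); cv2.imwrite(f"pics/{f}.png",s["frame"][:,:,::-1]); pickle.dump(s,open(f"pics/{f}.pkl","wb")); return s
E
python3 - <<'E'
from h import *
r.reach([.60,.04,.45],[180,0,99.5]); r.wait(.3)
s=shot("wrist","wj")
r.reach([.464,.303,.36],[180,0,82]); r.wait(.3)
s2=shot("wrist","wf")
print(r.sense()["clock"],r.sense()["joints"])
a=cv2.imread("pics/wj.png");print(wproj(s,[.6924,.0576,.046]),wproj(s,[.6133,.0437,.022]),wproj(s2,[.4958,.2978,.012]),wproj(s2,[.4554,.3048,.024]))
b=cv2.imread("pics/wf.png")
cv2.imwrite("pics/w2.png",np.vstack([cv2.resize(x,(640,480))[0:300] if 0 else x[60:360] for x in(a,b)]))
E
```

```text
4.5667 [ 2.95645909e+01 -2.09898961e+00  8.24671875e+01 -1.61996865e-03
  9.96213424e+01  3.76210031e+01]
(np.float64(406.9798907156137), np.float64(199.7848718535809)) (np.float64(331.4521870442553), np.float64(195.4942291929405)) (np.float64(353.78332303015577), np.float64(214.54566576021395)) (np.float64(308.3054235868769), np.float64(216.376632498744))
```

View pics/w2.png

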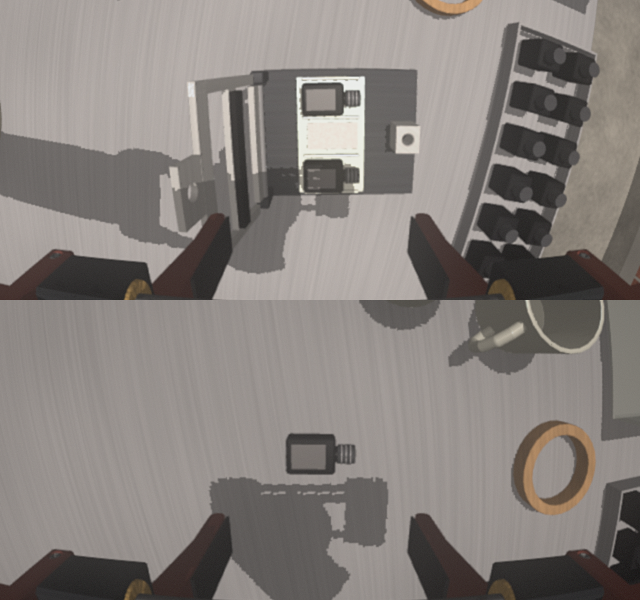

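Wrist views: post hole (407,199) and paper (332,196) match the predictions to within a pixel. The flask cap end is at (355,214) and its body at (311,214), also within about 2 px. Next I'll work out the frame angle and the neighbours' positions, then grasp the flask.

```bash
cat >> h.py <<'E'
YAW=9.6; J0=np.array([.612,.0441,0])
c_,s_=np.cos(np.radians(YAW)),np.sin(np.radians(YAW)); RJ=np.array([[c_,-s_,0],[s_,c_,0],[0,0,1]])
def J(x,y,z): return J0+RJ@np.array([x,y,z])
def toJ(X): return RJ.T@(X-J0)
E
python3 - <<'E'
from h import *
import pickle
np.set_printoptions(precision=4,suppress=True)
s=pickle.load(open("pics/wj.pkl","rb")); f=pickle.load(open("pics/wf.pkl","rb"))
print("post",toJ(wat(s,407.5,199,.046)),"paper",toJ(wat(s,332,196,.022)))
for n,u,v,l,lv in(("far",360,159,302,160),("near",359,235,302,236)): print(n,"cap",toJ(wat(s,u,v,.034)),"tail",toJ(wat(s,l,lv,.046)))
for t in(1.65,1.7,1.75,1.8,1.85,1.9): print(t,wproj(s,J(-.076+.158*np.cos(t)-.003*np.sin(t),0,.05+.158*np.sin(t)+.003*np.cos(t))))
a=wat(f,355,214,.012);b=wat(f,311,214,.024);d=a-b
print(a,b,np.degrees(np.arctan2(d[1],d[0])),np.linalg.norm(d[:2]))
r.reach([.4635,.3035,.23],[180,0,82]); r.servo_line([.4635,.3035,.1855],speed=.08)
r.grab(20); r.wait(.2); q=r.sense(); print(q["opening"],q["gripper_force"],q["contact_force"],q["tcp_pos"],q["clock"])
E
```

```text
post [0.0821 0.0008 0.046 ] paper [ 0.0018 -0.0012  0.022 ]
far cap [0.0311 0.0416 0.034 ] tail [-0.03    0.0415  0.046 ]
near cap [ 0.0319 -0.043   0.034 ] tail [-0.0311 -0.0403  0.046 ]
1.65 (np.float64(198.587647283793), np.float64(249.88348547873267))
1.7 (np.float64(188.0483141588344), np.float64(249.32139294590803))
1.75 (np.float64(178.083768813535), np.float64(248.57477896262134))
1.8 (np.float64(168.7428711779242), np.float64(247.65716463278085))
1.85 (np.float64(160.06076692676515), np.float64(246.58332610931674))
1.9 (np.float64(152.05984555859524), np.float64(245.3687575986142))
[0.497  0.2982 0.012 ] [0.458  0.3066 0.024 ] -12.222897004806805 0.039816531081717565
0.06184449859760949 19.99768227338791 [0.1077 0.0085 2.2421] [0.4637 0.3036 0.1859] 6.5833
```

```bash
python3 - <<'E'
from h import *
np.set_printoptions(precision=3,suppress=True)
Y=90+YAW
r.servo_line([.4635,.3035,.43],speed=.25)
r.reach(J(.015,0,.43),[180,0,Y]); r.servo_line(J(.015,0,.24),speed=.15); r.servo_line(J(.015,0,.222),speed=.05)
r.wait(.2);q=r.sense();print(q["contact_force"],q["opening"],q["clock"])
for x in(.010,.005,0,-.005):
    r.servo_line(J(x,0,.222),speed=.03);q=r.sense();print(x,q["contact_force"],q["torque"],q["tcp_pos"])
shot("side","s1");shot("wrist","wp")
E
python3 - <<'E'
import cv2,numpy as np
a=cv2.imread("pics/s1.png")[140:300,240:440];b=cv2.imread("pics/wp.png")
cv2.imwrite("pics/s1z.png",np.hstack([cv2.resize(a,(375,300)),cv2.resize(b,(400,300))]))
E
```

```text
[-0.264 -0.2   -0.816] 0.061653479156438706 11.0
0.01 [ 0.041  0.181 -0.969] [-0.009 -0.111 -0.024] [0.622 0.046 0.222]
0.005 [ 0.468 -0.597 -0.629] [-0.004 -0.047  0.034] [0.617 0.045 0.222]
0 [ 0.148 -0.229 -1.058] [-0.028 -0.189 -0.082] [0.612 0.044 0.222]
-0.005 [-0.188  0.05  -0.407] [-0.062 -0.176  0.027] [0.607 0.043 0.222]
```

View pics/s1z.png

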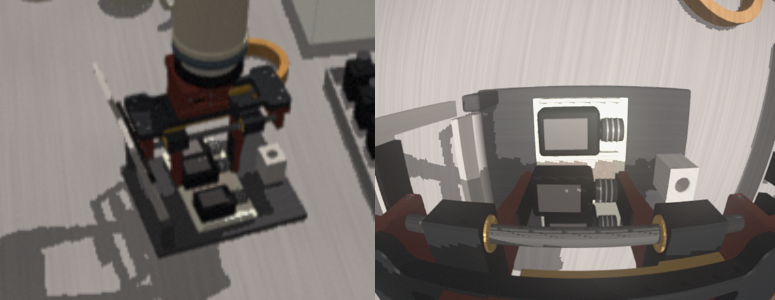

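The side and wrist views show the held flask over the empty middle lane, aligned with its neighbours. The frame is untouched and no force shows. Lowering now.

Run:
```python
from h import *
np.set_printoptions(precision=3,suppress=True)
r.servo_line(J(0,0,.222),speed=.03)
for z in(.215,.211,.209,.208):
    r.servo_line(J(0,0,z),speed=.03);q=r.sense();print(z,q["contact_force"],q["tcp_pos"])
    if q["contact_force"][2]>4: break
r.let_go(); r.wait(.2)
r.servo_line(J(0,0,.25),speed=.1);r.servo_line(J(0.02,0,.45),speed=.25); r.wait(.2)
s=shot("wrist","wk"); print(r.sense()["clock"])
cv2.imwrite("pics/wkz.png",cv2.resize(s["frame"][120:270,160:440,::-1],None,fx=2.5,fy=2.5,interpolation=2))
```

```text
0.215 [-1.186 -0.07  -1.18 ] [0.612 0.044 0.214]
0.211 [ 0.596 -0.772 -0.757] [0.612 0.044 0.211]
0.209 [ 0.613  0.466 -1.651] [0.612 0.044 0.209]
0.208 [-0.098 -0.245 -1.326] [0.612 0.044 0.208]
16.4167
```

View pics/wkz.png

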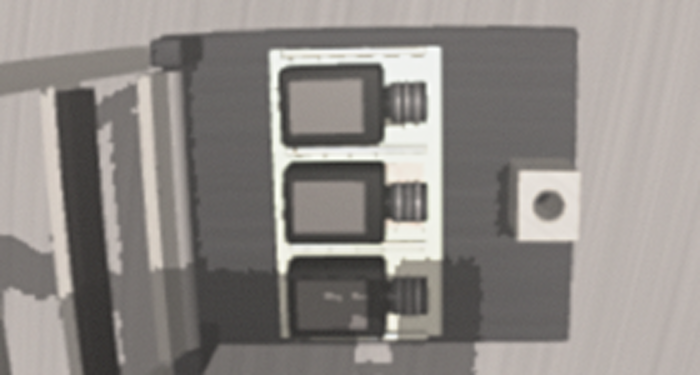

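The third flask lies level between its neighbours, cap towards the post; the post hole is at about (379,202) in the full image. Next, swing the frame.

Run:
```python
from h import *
import pickle
np.set_printoptions(precision=4,suppress=True)
s=pickle.load(open("pics/wk.pkl","rb")); print("post jig",toJ(wat(s,379.2,202.4,.046)))
o=[180,0,YAW]
r.reach(J(-.165,0,.45),o); r.grab(10); r.servo_line(J(-.165,0,.37),speed=.15)
R=.138
def tip(t): return J(-.076+R*np.cos(t)-.003*np.sin(t)-.010,0,.05+R*np.sin(t)+.003*np.cos(t)+.182)
r.servo_line(tip(1.571),speed=.08);print(r.sense()["contact_force"])
for t in np.arange(1.45,.1,-.13):
    r.servo_line(tip(t),speed=.1);f=r.sense()["contact_force"];print(round(t,2),f)
    if np.linalg.norm(f)>20: break
else:
  for t in(.1,.08,.07,.06,.05):
    r.servo_line(tip(t),speed=.03);f=r.sense()["contact_force"];print(t,f)
    if f[2]>4: break
print(r.sense()["clock"])
shot("side","s2")
```

```text
post jig [ 0.0823 -0.      0.046 ]
[-1.0714 -0.8782 -0.0388]
1.45 [-0.2716  1.2327  0.1608]
1.32 [-0.9257 -0.1601  0.1815]
1.19 [-0.6616  0.1061  0.1319]
1.06 [-0.1925 -0.5664  0.1321]
0.93 [-0.5235 -0.0287  0.3656]
0.8 [ 0.4624 -0.6427  0.6615]
0.67 [-0.8232  0.2045 -0.2938]
0.54 [-0.6329 -0.1679  0.0458]
0.41 [ 0.1025  0.0693 -0.2758]
0.28 [-0.3187  0.6564  0.9973]
0.15 [ 0.2031 -1.4136  0.3319]
0.1 [-0.4747 -0.1211  0.4534]
0.08 [ 0.0286 -0.4094 -0.035 ]
0.07 [-1.0713 -0.2184  0.9071]
0.06 [-0.9591 -0.1729  3.9933]
0.05 [-1.9128 -0.1051  4.3296]
25.925
```

Run:
```python
from h import *
o=[180,0,YAW]; p=r.sense()["tcp_pos"]
r.servo_line(p+[0,0,.1],speed=.2); r.let_go()
r.reach(J(.04,0,.40),o); r.wait(.3); a=shot("wrist","wh")
r.reach([.475,-.2912,.36],o); r.wait(.3); b=shot("wrist","wn")
H=J(.082,0,.064); P=[.517,-.2912,.085]
print(wproj(a,H),wproj(b,P),r.sense()["clock"])
out=[]
for s,X in((a,H),(b,P)):
    u,v=map(int,wproj(s,X)); x,y=u-50,v-55; x,y=max(x,0),max(y,0); print(x,y)
    c=cv2.resize(s["frame"][y:y+110,x:x+100,::-1],(400,440),interpolation=2)
    for k in range(0,110,10):
        cv2.putText(c,str(y+k),(0,k*4+4),0,.3,(0,0,255)); k<100 and cv2.putText(c,str(x+k),(k*4,8),0,.3,(0,0,255))
    out.append(c)
cv2.imwrite("pics/hp.png",np.hstack(out))
```

```text
(np.float64(319.8792577687874), np.float64(169.1940410755769)) (np.float64(330.6091823916982), np.float64(182.14388882685267)) 30.4917
269 114
280 127
```

View pics/hp.png

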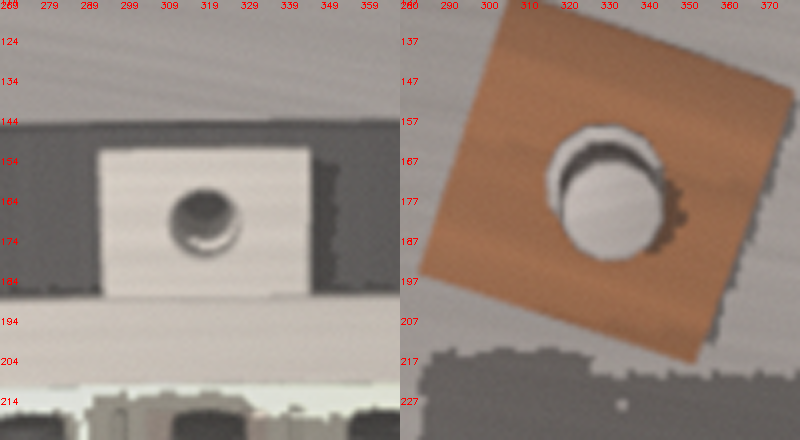

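The frame is down over the flasks, with its hole at (320.2,169.5), right where predicted. The pin's grip top is at (333,179.5). Now to grasp the pin.

Run:
```python
from h import *
import pickle
np.set_printoptions(precision=4,suppress=True)
a,b=[pickle.load(open(f"pics/{n}.pkl","rb")) for n in("wh","wn")]
H=wat(a,320.2,169.5,.064); P=wat(b,333,179.5,.085); print("hole",H,toJ(H),"pin",P)
np.save("hp.npy",np.array([H,P]))
o=[180,0,YAW]
r.reach([P[0],P[1],.30],o); z=.0505+.182
r.servo_line([P[0],P[1],z],speed=.1); q=r.sense(); print(q["contact_force"],q["tcp_pos"])
r.grab(50); r.wait(.3); q=r.sense(); print(q["opening"],q["gripper_force"],q["contact_force"],q["tcp_pos"],q["torque"])
r.servo_line([P[0],P[1],z+.10],speed=.12); r.wait(.2); q=r.sense(); print(q["opening"],q["contact_force"],q["torque"],q["clock"])
```

```text
hole [0.6926 0.0575 0.064 ] [ 0.0817 -0.0003  0.064 ] pin [ 0.5191 -0.2925  0.085 ]
[ 1.3512 -0.591   0.9298] [ 0.5193 -0.2926  0.2333]
0.01710677500992914 49.99996304512024 [-0.0516  1.1501 -0.5127] [ 0.5191 -0.2925  0.2325] [-0.0138 -0.0267 -0.0153]
0.017164696882150113 [0.0754 0.7417 0.2007] [ 0.0098  0.028  -0.0102] 34.2833
```

Run:
```python
from h import *
np.set_printoptions(precision=4,suppress=True)
H,P=np.load("hp.npy"); o=[180,0,YAW]
r.reach([H[0],H[1],.35],o); r.servo_line([H[0],H[1],.292],speed=.1)
for tz in np.arange(.062,.026,-.003):
    r.servo_line([H[0],H[1],.2265+tz],speed=.03); q=r.sense(); f=q["contact_force"]; print(round(tz,3),f,q["tcp_pos"][2]-.2265)
    if f[2]>6: break
print(q["clock"]); s=shot("wrist","wi")
```

```text
0.062 [ 1.4093  0.1615 -0.5585] 0.062405614395782655
0.059 [ 0.2181  0.2978 -1.3386] 0.0586514270823896
0.056 [-0.4857 -0.3616 -0.8455] 0.05557195006050844
0.053 [-1.027   1.2616 -2.0007] 0.05261116558672144
0.05 [-0.279  -0.062  -0.6406] 0.04962946758464451
0.047 [ 0.4406  0.2609 -0.6121] 0.0466182180997434
0.044 [ 0.573   0.0474 -0.2536] 0.04363081706720376
0.041 [-0.5634 -0.4013 -0.7435] 0.040598547787057654
0.038 [-0.1839  0.0383 -1.6266] 0.037610168913967484
0.035 [ 0.2918 -0.1673 -1.1535] 0.03461743032445255
0.032 [-0.4014 -0.1993 -1.1598] 0.03157340375615994
0.029 [-0.6719  0.2363 -1.636 ] 0.028592883576773226
0.026 [0.9217 1.2539 0.5429] 0.026289462483859688
39.7333
```

Run:
```python
from h import *
np.set_printoptions(precision=4,suppress=True)
H,P=np.load("hp.npy")
r.grab(60)
for tz in list(np.arange(.024,.0155,-.002))+list(np.arange(.015,.008,-.0005)):
    r.servo_line([H[0],H[1],.2265+tz],speed=.02); r.wait(.1); q=r.sense(); f=q["contact_force"]; print(round(tz,4),f,q["tcp_pos"][2]-.2265,q["opening"])
    if f[2]>22: break
r.wait(.5); q=r.sense(); print(q["contact_force"],q["torque"],q["tcp_pos"],q["clock"])
s=shot("side","s3"); t=shot("wrist","w3")
cv2.imwrite("pics/fin.png",np.hstack([cv2.resize(s["frame"][130:310,260:460,::-1],(400,360),interpolation=2),cv2.resize(t["frame"][:,:,::-1],(400,300))[:, :].copy() if 0 else cv2.copyMakeBorder(cv2.resize(t["frame"][:,:,::-1],(400,300)),0,60,0,0,0)]))
```

```text
0.024 [ 2.4485 -0.5298  1.9726] 0.02429494364067117 0.017327514076641397
0.022 [ 2.6336 -0.1332  2.9657] 0.02221654233561468 0.0174079006720095
0.02 [2.2876 0.1131 2.6525] 0.020037856643436935 0.01722028415144341
0.018 [2.906  0.1333 2.7598] 0.017959224781387673 0.016609287560441607
0.016 [2.7364 1.3116 3.791 ] 0.016002053365690494 0.017040619570049438
0.015 [3.1416 0.5664 4.5324] 0.015338508419800084 0.017282101207090356
0.0145 [ 2.2855 -0.3455  6.3472] 0.015058796026858778 0.01755865368165553
0.014 [1.6803 1.5215 7.2466] 0.01497649802258455 0.017166698972935348
0.0135 [2.2722 1.1581 8.4938] 0.014937992201616318 0.016876191384913503
0.013 [ 0.1473  0.0696 10.2314] 0.014884943721534316 0.017086732769578818
0.0125 [-0.0046  0.4182 11.5318] 0.014878856238395466 0.01699412563628222
0.012 [-1.1246  0.8965 12.8769] 0.014837709294746093 0.016902666096916222
0.0115 [-2.0369  0.2703 15.7454] 0.01484109701347322 0.017146573589863885
0.011 [-2.9047 -0.4032 16.7595] 0.014783864704117439 0.017404491495051515
0.0105 [-3.6636 -0.582  18.4785] 0.01473059496206397 0.01721069086585439
0.01 [-4.7758 -0.3703 19.5971] 0.01468885512194737 0.017167757779062813
0.0095 [-5.16   0.871 21.183] 0.01469906193286355 0.01697702477453066
0.009 [-6.7902 -0.0786 22.2746] 0.01464599110731224 0.01721332095883217
[-5.9213  0.0541 22.475 ] [0.0113 1.2141 0.018 ] [0.6924 0.0575 0.2411] 46.8
```

View pics/fin.png

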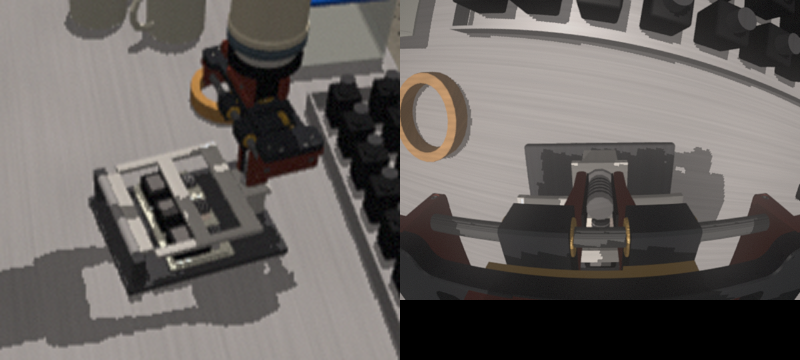

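The frame is flat on the flasks and the pin is upright in the post. The tip stopped hard at 15 mm, which is the shut position, with about 22 N of press held. Handing in.

```bash
python3 -c "
from station import r
print(r.hand_in())"
```

```text
the job is handed in; nothing more can be done
None
```

The job is handed in at about 47 s of the 72 s allowed: the flask is in the middle lane level with the other two, the frame is shut, and the arm still grips the pin and presses it down with about 22 N; the verdict was not shown.

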